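Gauge the depth of a dry block's thermometer pocket

TASK

Measure how deep the narrow thermometer pocket of the dry-block heater is: take the depth gauge from its stand by the square grip, set its foot flat on the aluminium block over the pocket and press the rod on down through the foot, gently, until it touches the bottom. Then put the gauge back upright in its stand, foot on the rim, without shifting the rod in the foot, so that the depth can be read off the exposed rod. Leave the other things on the bench where they are.

Things in the scene. Friction and masses are not known exactly. Their poses are not given: they have to be found in the camera images.
- heater: Dry-block heater, switched off and fixed to the bench: white case 145 mm (x) by 119 mm (y), 64 mm high, with a lower sloping grey panel on its -x side; out of it rises a bare aluminium block 84 mm (x) by 92 mm (y) whose flat top is 90 mm above the bench. Six wide tube wells (17 mm across) take up the +x half of the block; the narrow thermometer pocket (11 mm across) lies alone on the panel side. Origin: on the bench under the block's centre; z up.
- pocket_mouth (a point): Centre of the mouth of the narrow thermometer pocket, in the plane of the block's top (90 mm above the bench; 24 mm towards the panel (-x) and 14 mm to +y from the block's centre in the heater's frame). The pocket is a straight upright blind hole 11 mm across, without a lead-in; its depth is not known beforehand, between 34 and 72 mm. Axes as the heater's.
- gauge_stand: Stand of the depth gauge, fixed to the bench: round weighted foot 80 mm across with an upright dark steel tube 27 mm across; the tube flares to a rim 37 mm across at its top, 90 mm above the bench. Bore of the tube 12 mm, 22 mm at the flared mouth, deep enough never to be bottomed. Origin: centre of its underside.
- stand_rim (a point): Centre of the stand's rim, 90 mm above the bench; z up. The gauge's foot rests here.
- depth_gauge: Foot of the depth gauge: steel disc 36 mm across and 7 mm thick with a sleeve 20 mm across on top, 20 mm high in all. Origin: centre of its flat underside; z up along the rod. The rod slides through the foot under a friction of about 4 N, so the foot stays where it is on the rod unless pushed (whole gauge about 0.15 kg). At the start it rests on the stand's rim with its rod in the tube.
- gauge_rod (a joint): Slide of the rod in the foot, in m: 0 when the rod's lower end is level with the foot's underside, growing as the rod goes down through the foot (it is the length below the foot, so the depth reading; the bare rod above the foot is then 90 mm minus this). Range 0 to 0.080; starts between 0.006 and 0.024.
- rod_tip (a point): Lower end of the gauge's rod (steel, 8 mm thick, slightly rounded end), on its axis. Axes as the gauge's.
- rod_grip (a point): Middle of the square black grip at the top of the rod, 138 mm above the rod's lower end: 14 by 14 mm, reaching 19 mm above this point and 25 mm below it, where a round finger guard 24 mm across closes it; its sides face along its x and y axes.
- vial_black: Bystander: small vial with a black cap, 23 mm across, 52 mm high, upright; origin at its underside.
- vial_white: Bystander: small vial with a white cap, 23 mm across, 52 mm high, upright; origin at its underside.
- reagent_bottle: Bystander: blue-capped reagent bottle, 56 mm across, 106 mm high; origin at its underside.
Things that resemble listed ones, but are neither listed nor needed, are in the scene too. What is shaped like the depth_gauge but green, pink or purple is not meant.

How it is judged:
By the outcome, as a careful person would: the job done as asked, in the order asked, and still so for the second after the job is handed in, with the robot touching nothing.
It also fails if it takes over 48 s, if anything falls off the work surface, if the arm or the gripper's body presses on something with over 40 N, if the wrist force passes 120 N, or if a joint passes its speed limit or range.

ROBOT

A 6-joint arm with a two-finger parallel gripper is mounted at the origin on a cart in front of the work surface, level with it; the furniture and walls round the work are solid. World frame = base frame: x ahead of the robot, y to its left, z up, the work surface at z = 0. Lengths are in m, angles in rad, forces in N, time in s.
With the tool pointing down it reaches from about 0.25 to 0.775 m from the base axis. Payload 4 kg.
Tool frame: the origin (TCP) lies midway between the tips of the shut fingers; the grasp point (between the pads) lies 19 mm behind it; y points along the fingers, x is the direction in which the jaws open and shut, and the axes are right-handed (so a half turn about y gives the same grasp; the last joint's range is limited). The gripper opens to 94 mm and grips with 3 to 60 N. Pads are 16 mm wide; open, the fingers measure 119 mm over their backs; the gripper's body (75 mm by 177 mm) begins 78 mm behind the grasp point.
Start: joints at [-1.269, 0.087, 1.371, -0, 1.684, -0.103], TCP at [0.217, -0.506, 0.206] pointing down, gripper open.
Joint ranges: [-3.1, 3.1], [-0.76, 2.03], [0.27, 2.55], [-1.08, 4.22], [0.17, 2.65], [-2.57, 2.57]. Speed limits (rad/s): [2.79, 2.79, 3.14, 3.14, 3.14, 3.14].

INTERFACE

Orientations are given as [roll, pitch, yaw] about the fixed x, y, z axes, in that order (R = Rz(yaw) Ry(pitch) Rx(roll)).
In Python, from bench import robot, snapshot, camera_info, ticket gives the robot as it stands.
- The arm moves only by the shell command python3 -m creep 'ROWS'. ROWS is JSON, a list of rows, each an object with "slide": the shift along the tool's x, y, z in mm, a list of three; "roll": the turn about the tool's y in degrees; "grip": the closure, from 0 (fully open) to 1 (shut). In form: [{"slide": [x, y, z], "roll": roll, "grip": grip}, ...]. A call has 1 to 20 rows; each row is the pose to reach, as a shift and turn from the pose commanded when the call began, along the tool's axes at that moment; what a row does not reach only later rows make up. A row lasts 1/12 s, in which the tool goes at most 41.7 mm and 7.16 degrees, less where a joint would pass 70% of its speed; a pose out of reach is approached as far as the arm can. A call with a gripper value outside its range is refused whole. The fingers move at their own pace and stop on an object; the grip force is fixed at half the most. Time passes only in rows, so rows that repeat a pose let the fingers close. It gives the time, the measured TCP pose, the force and the opening at its end, in the units of the state.
- robot.get_obs(): the state, without advancing time (a new reading comes with each control period).
- snapshot(name): name is "side" or "top"; returns the picture (420x560x3 uint8, red, green, blue); there is no depth.
- camera_info(name): a dict with "fx", "fy", "cx", "cy" (pixels), "cam_to_world" (4x4, takes a point from camera to world coordinates). Camera axes: x right, y down, z forward; pixel columns grow to the right and rows downward; lengths in m; the calibration is good to about 2 mm. A picture is of the moment at which its call begins. camera_info takes no time and is no camera call.
- ticket.close_job(): hands the job in, once; it reports no verdict.
The state is a dict: "time": time; "joint_positions": joint angles; "qvel": joint speeds; "joint_torque": joint torques, N m; "tool_pos": TCP position; "ee_rot": TCP orientation; "wrist_force": force on the tool from outside, world axes, zero at the start; "wrist_torque": the same for the moment, N m; "width": finger opening in m.
Only numpy, scipy, OpenCV 4.12 (cv2) and the standard library are available. Lean on these libraries where they do the work, as an engineer would, in place of code of your own. Each camera call takes 0.05 s, during which the arm holds its last target.

## Working session

There is one attempt and no reset: what is moved stays moved. The work goes in short steps, Python scripts to look and compute and a shell command to move; the robot and the scene stay as the last step left them, time stands still between calls to the robot, and variables do not carry over. Pictures are saved under pics/ and viewed, and the job is handed in when it is done.

```bash
mkdir -p pics; ls
python3 - <<'E'
from bench import robot, snapshot, camera_info, ticket
import cv2,numpy as np
np.set_printoptions(precision=4,suppress=True)
for n in("side","top"):
    c=camera_info(n);print(n,c["fx"],c["fy"],c["cx"],c["cy"]);print(np.array(c["cam_to_world"]))
    cv2.imwrite(f"pics/{n}0.png",snapshot(n)[:,:,::-1])
print(robot.get_obs())
E
```

```text
pics
side 448.20874627498307 448.20874627498307 282.7414157412698 209.06826230734987
[[-0.9599 -0.1979  0.1983  0.3814]
 [-0.2792  0.6182 -0.7348  0.696 ]
 [ 0.0228 -0.7607 -0.6487  0.8415]
 [ 0.      0.      0.      1.    ]]
top 496.40167780853176 496.40167780853176 284.37260361636044 208.97905869573253
[[-0.437  -0.8159  0.3787  0.0368]
 [-0.8995  0.3958 -0.1852  0.1724]
 [ 0.0012 -0.4215 -0.9068  1.3967]
 [ 0.      0.      0.      1.    ]]
{'time': 0.1, 'joint_positions': array([-1.2691,  0.0879,  1.3721, -0.    ,  1.6836, -0.1031]), 'qvel': array([-0.0006, -0.0025, -0.0029,  0.0003, -0.001 , -0.0011]), 'joint_torque': array([  0.0025, -34.1255, -30.33  ,   0.072 ,   0.0305,  -0.0001]), 'tool_pos': array([ 0.2164, -0.5051,  0.2044]), 'ee_rot': array([-1.5706,  0.002 , -1.166 ]), 'wrist_force': array([ 0.4769, -0.6472,  0.0075]), 'wrist_torque': array([-0.0136, -0.0527,  0.0464]), 'width': 0.09446721715911896}
```

View pics/side0.png

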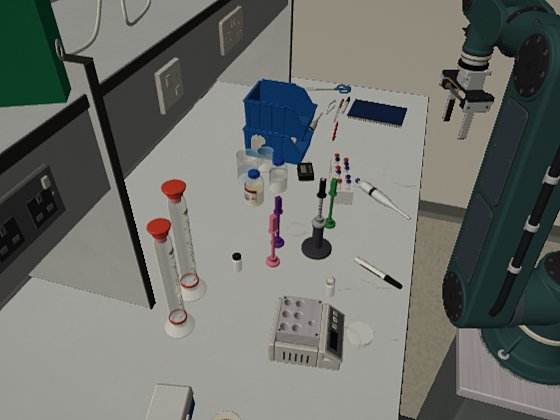

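View pics/top0.png

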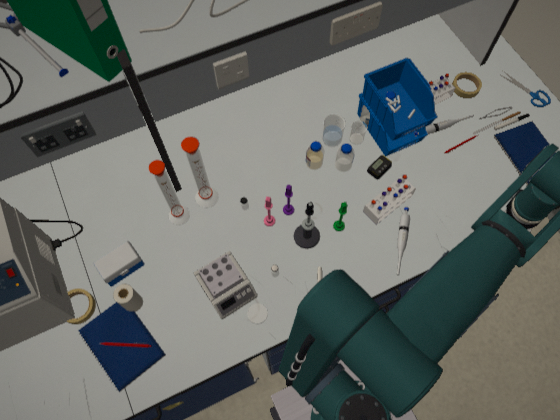

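Candidates for the gauge (side / top pixels):
- Black grip in the dark stand: (321,188) / (309,210)
- Green: (331,203) / (342,215)
- Pink: (273,240) / (268,210)
- Purple: (278,222) / (288,198)

I choose the black one in the dark stand. The heater is at (306,330) / (225,285). Next I'll check with enlarged crops.

Run:
```python
import cv2
def crop(n,x0,y0,w,h,s,o):
    im=cv2.imread(f"pics/{n}0.png")[y0:y0+h,x0:x0+w]
    im=cv2.resize(im,None,fx=s,fy=s,interpolation=cv2.INTER_CUBIC)
    for i in range(0,w,10):
        cv2.line(im,(i*s,0),(i*s,6 if i%50 else 14),(0,0,255),1)
        if i%20==0: cv2.putText(im,str(x0+i),(i*s,22),0,.35,(0,0,255),1)
    for i in range(0,h,10):
        cv2.line(im,(0,i*s),(6,i*s),(0,0,255),1)
        if i%20==0: cv2.putText(im,str(y0+i),(8,i*s+4),0,.35,(0,0,255),1)
    cv2.imwrite(f"pics/{o}.png",im)
crop("side",255,165,100,100,6,"c1")
crop("side",260,285,100,90,6,"c2")
crop("top",255,185,100,70,8,"c3")
crop("top",185,240,100,75,8,"c4")
```

```text
(no output)
```

View pics/c1.png

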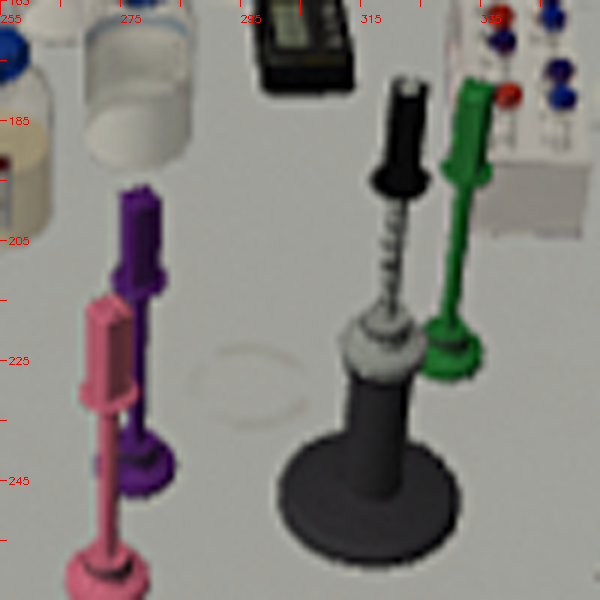

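View pics/c2.png

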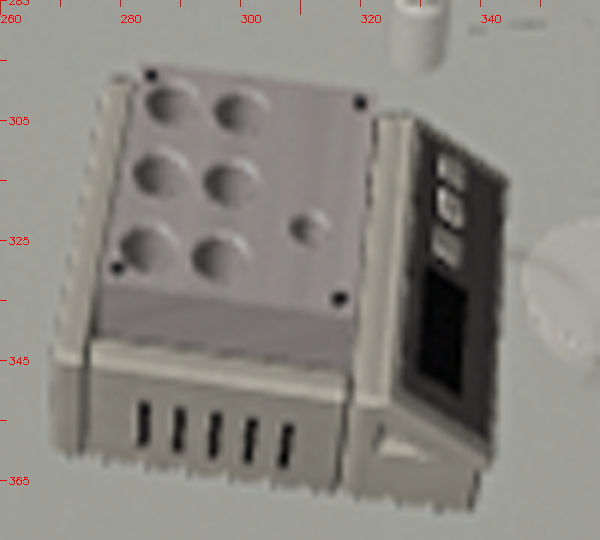

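View pics/c3.png

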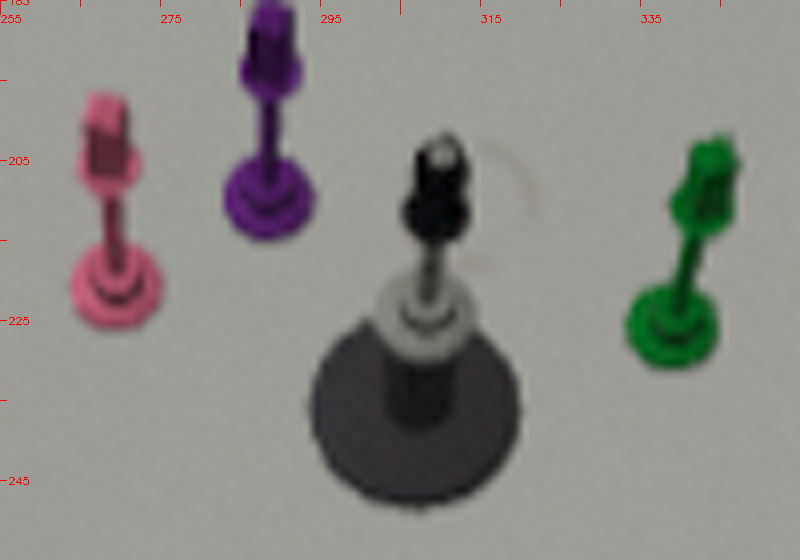

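View pics/c4.png

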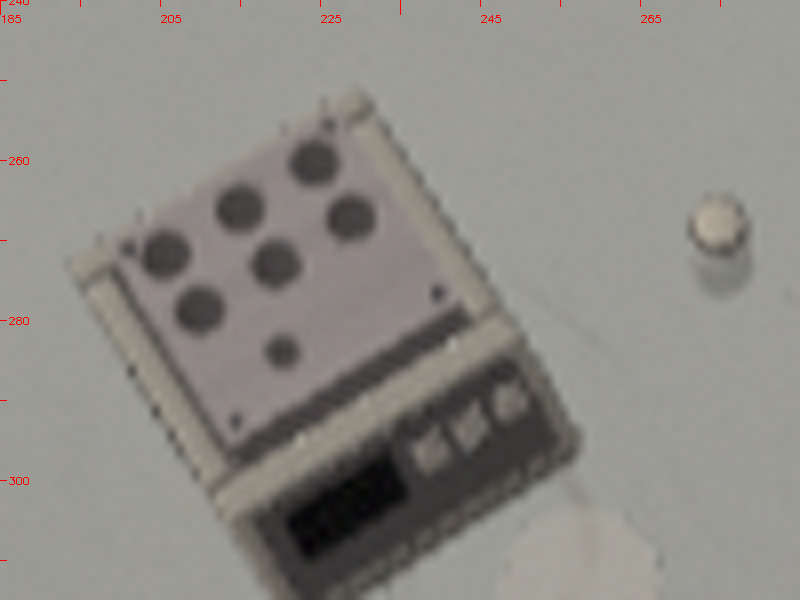

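```bash
cat > h.py <<'E'
import numpy as np
from bench import camera_info
np.set_printoptions(precision=4,suppress=True)
C={n:camera_info(n) for n in("side","top")}
def ray(n,u,v):
    c=C[n];M=np.array(c["cam_to_world"])
    d=M[:3,:3]@np.array([(u-c["cx"])/c["fx"],(v-c["cy"])/c["fy"],1]);return M[:3,3],d/np.linalg.norm(d)
def tri(s,t):
    A=np.zeros((3,3));b=np.zeros(3);R=[ray("side",*s),ray("top",*t)]
    for o,d in R:
        P=np.eye(3)-np.outer(d,d);A+=P;b+=P@o
    p=np.linalg.solve(A,b)
    return p,[round(1e3*np.linalg.norm((np.eye(3)-np.outer(d,d))@(p-o)),2) for o,d in R]
def pl(n,uv,z):
    o,d=ray(n,*uv);return (o+d*(z-o[2])/d[2])[:2]
def proj(n,p):
    c=C[n];M=np.array(c["cam_to_world"]);q=M[:3,:3].T@(np.asarray(p)-M[:3,3]);return np.array([c["fx"]*q[0]/q[2]+c["cx"],c["fy"]*q[1]/q[2]+c["cy"]])
E
cat > a.py <<'E'
from h import *
c1=lambda x,y:(255+(x+.5)/6-.5,165+(y+.5)/6-.5)
c2=lambda x,y:(260+(x+.5)/6-.5,285+(y+.5)/6-.5)
c3=lambda x,y:(255+(x+.5)/8-.5,185+(y+.5)/8-.5)
c4=lambda x,y:(185+(x+.5)/8-.5,240+(y+.5)/8-.5)
for n,s,t in [("griptop",c1(408,88),c3(442,152)),("guard",c1(401,182),c3(435,208)),("disc",c1(385,342),c3(427,315)),("sleevetop",c1(389,322),c3(429,306)),("base",c1(370,493),c3(416,404)),
 ("sA",c2(151,75),c4(329,124)),("sB",c2(117,267),c4(128,248)),("sC",c2(360,102),c4(437,292)),("sD",c2(339,298),c4(236,420)),("pocket",c2(310,229),c4(283,351))]:
    print(n,*tri(s,t))
    if n[0]=="s" and len(n)==2 or n=="pocket": print("   z=.09:",pl("side",s,.09),pl("top",t,.09))
    if n=="disc": print("   z=.097:",pl("side",s,.095),pl("top",t,.095))
E
python3 a.py
```

```text
griptop [ 0.5119 -0.134   0.2235] [np.float64(0.28), np.float64(0.28)]
guard [ 0.5118 -0.134   0.1779] [np.float64(0.65), np.float64(0.65)]
disc [ 0.5106 -0.1343  0.0915] [np.float64(0.66), np.float64(0.66)]
   z=.097: [ 0.5107 -0.1308] [ 0.5087 -0.1333]
sleevetop [ 0.5095 -0.1339  0.1031] [np.float64(0.94), np.float64(0.94)]
base [ 0.5113 -0.1346  0.0024] [np.float64(0.16), np.float64(0.16)]
sA [0.5282 0.114  0.0859] [np.float64(0.14), np.float64(0.14)]
   z=.09: [0.5275 0.1171] [0.5265 0.1143]
sB [0.5168 0.1939 0.0863] [np.float64(0.27), np.float64(0.27)]
   z=.09: [0.5164 0.1962] [0.5152 0.1939]
sC [0.4553 0.1048 0.0874] [np.float64(0.14), np.float64(0.14)]
   z=.09: [0.4549 0.1069] [0.4546 0.1049]
sD [0.4444 0.1838 0.0862] [np.float64(0.02), np.float64(0.02)]
   z=.09: [0.4441 0.1863] [0.4432 0.1837]
pocket [0.4597 0.1602 0.0858] [np.float64(0.02), np.float64(0.02)]
   z=.09: [0.4593 0.1631] [0.4584 0.1602]
```

Run:
```python
import cv2,numpy as np
from h import *
a=cv2.imread("pics/side0.png")[172:204,308:336];b=cv2.imread("pics/top0.png")[198:222,298:322]
a=np.clip(a.astype(float)*2.5,0,255).astype(np.uint8);b=np.clip(b.astype(float)*2.5,0,255).astype(np.uint8)
f=lambda im,s:cv2.resize(im,None,fx=s,fy=s,interpolation=cv2.INTER_CUBIC)
A=f(a,16);B=f(b,16)
o=np.zeros((512,800,3),np.uint8);o[:A.shape[0],:A.shape[1]]=A;B=B[:,:352];o[:B.shape[0],448:448+B.shape[1]]=B
cv2.imwrite("pics/grip.png",o)
c1=lambda x,y:(255+(x+.5)/6-.5,165+(y+.5)/6-.5)
c3=lambda x,y:(255+(x+.5)/8-.5,185+(y+.5)/8-.5)
for s,t in [((475,85),(715,143)),((108,302),(107,98)),((107,580),(117,285)),((450,350),(673,325)),((138,465),(269,197))]: print(tri(c1(*s),c3(*t)))
```

```text
(array([ 0.5005, -0.2386,  0.1544]), [np.float64(0.75), np.float64(0.75)])
(array([ 0.6091, -0.0564,  0.1534]), [np.float64(0.57), np.float64(0.57)])
(array([ 0.6071, -0.0546, -0.0022]), [np.float64(0.02), np.float64(0.02)])
(array([ 0.497 , -0.2374,  0.0025]), [np.float64(0.53), np.float64(0.53)])
(array([ 0.6141, -0.1231, -0.0002]), [np.float64(0.13), np.float64(0.13)])
```

View pics/grip.png

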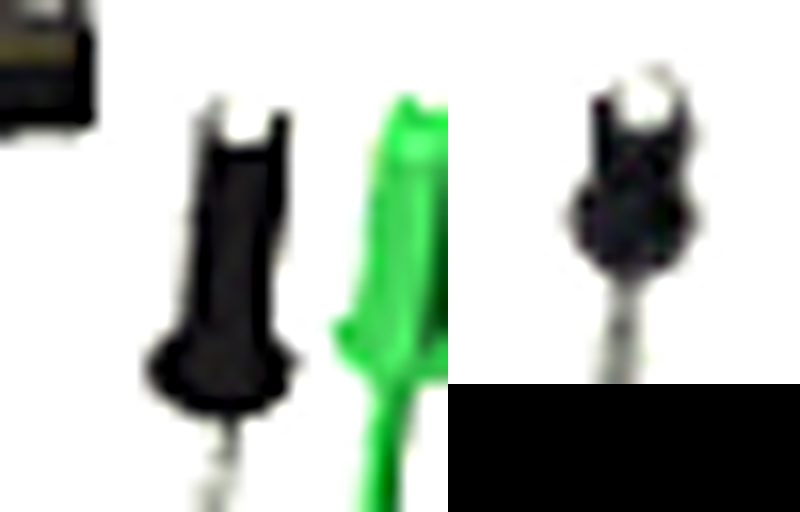

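Run:
```python
import cv2,numpy as np
from h import *
a=cv2.imread("pics/side0.png",0);print(a[176:200,316:332])
b=cv2.imread("pics/top0.png",0);print(b[200:216,302:318])
for yaw in range(-45,45,10):
    for n in("side","top"):
        y=np.radians(yaw)
        P=[]
        for z in(.2275,.19):
            for sx,sy in((1,1),(1,-1),(-1,-1),(-1,1)):
                x,yy=.007*sx,.007*sy
                P.append(proj(n,(.511+x*np.cos(y)-yy*np.sin(y),-.1335+x*np.sin(y)+yy*np.cos(y),z)))
        P=np.array(P);print(yaw,n,"u(top)",np.sort(P[:4,0]).round(1),"u(bot)",np.sort(P[4:,0]).round(1))
```

```text
[[159 158 159 161 161 163 164 162 161 159 159 158 161 142 155 157]
 [161 159 160 161 151 133 137 157 146 160 164 161 161 135 153 170]
 [161 158 161 168 106  71  97 134 110 114 140 160 163 137 161 168]
 [160 159 162 174  66  59 123 130  99  13  92 156 165 140 165 143]
 [159 160 164 159  56  33  98 103  69   2  98 159 164 141 163 108]
 [159 159 166 137  44   0  11   7   5   0 128 164 163 144 149  83]
 [158 160 168 127  38   1   7  10   8   0 158 168 163 154 141  78]
 [160 160 170 106  26   3   9  10   5   0 156 167 161 167 130  74]
 [158 161 173  98  21   7  11   9   4   0 155 166 162 169 107  61]
 [158 161 173  81   7   6   9   9   3  14 156 166 161 169 102  61]
 [159 161 174  84  10   6  10  10   0  35 156 164 160 169 100  59]
 [160 161 176  79   5   6  12   9   0  57 156 164 162 169 109  61]
 [159 162 178  69   0   7  12   8   0  81 158 163 161 171 104  60]
 [160 164 161  61   0  10  10   7   0 107 160 163 164 155  84  58]
 [161 167 137  46   0  10  11   8   0 105 160 165 168 128  73  59]
 [162 174 130  41   0   9  10   9   0 134 167 167 146 105  66  61]
 [168 150  83  18   7   7  1
[... 2210 characters left out ...]
2 327. ] u(bot) [318.2 319.9 323.8 325.6]
-5 top u(top) [306.4 308.4 311.3 313.3] u(bot) [305.8 307.7 310.6 312.6]
5 side u(top) [319.8 320.6 325.8 326.6] u(bot) [318.5 319.3 324.5 325.2]
5 top u(top) [306.1 309.  310.7 313.5] u(bot) [305.6 308.3 310.  312.8]
15 side u(top) [320.  320.3 326.  326.4] u(bot) [318.8 319.  324.7 325. ]
15 top u(top) [306.1 309.7 310.  313.6] u(bot) [305.5 309.  309.4 312.9]
25 side u(top) [319.6 320.9 325.5 326.8] u(bot) [318.4 319.6 324.1 325.4]
25 top u(top) [306.1 309.4 310.3 313.6] u(bot) [305.5 308.7 309.6 312.8]
35 side u(top) [319.2 321.5 324.8 327.2] u(bot) [318.  320.3 323.5 325.8]
35 top u(top) [306.2 308.7 311.  313.5] u(bot) [305.6 308.1 310.3 312.7]
```

```bash
cat > d.py <<'E'
import sys
from h import *
from bench import robot
from scipy.spatial.transform import Rotation as Ro
def delta(p,yawx_deg):
    o=robot.get_obs();R=Ro.from_euler('xyz',o['ee_rot'])
    d=R.inv().apply(np.array(p)-o['tool_pos'])*1e3
    x=R.as_matrix()[:,0];y=np.degrees(np.arctan2(x[1],x[0]))
    print("t",o['time'],"tcp",o['tool_pos'],"yawx %.2f"%y,"rot",o['ee_rot'],"w",round(o['width'],4),"F",o['wrist_force'])
    print("slide",d.round(1),"roll %.1f"%(y-yawx_deg))
if __name__=="__main__": delta([float(v) for v in sys.argv[1:4]],float(sys.argv[4]))
E
python3 d.py 0.5105 -0.1335 0.265 -84
```

```text
t 0.1 tcp [ 0.2164 -0.5051  0.2044] yawx -66.81 rot [-1.5706  0.002  -1.166 ] w 0.0945 F [ 0.4769 -0.6472  0.0075]
slide [-225.9  -60.1  416.7] roll 17.2
```

```bash
python3 -m creep '[{"slide":[0,-40,0],"roll":0,"grip":0.4},{"slide":[-20,-60,37],"roll":5,"grip":0.4},{"slide":[-226,-60,417],"roll":17,"grip":0.4},{"slide":[-226,-60,417],"roll":17,"grip":0.4},{"slide":[-226,-60,417],"roll":17,"grip":0.4},{"slide":[-226,-60,417],"roll":17,"grip":0.4},{"slide":[-226,-60,417],"roll":17,"grip":0.4},{"slide":[-226,-60,417],"roll":17,"grip":0.4},{"slide":[-226,-60,417],"roll":17,"grip":0.4},{"slide":[-226,-60,417],"roll":17,"grip":0.4},{"slide":[-226,-60,417],"roll":17,"grip":0.4},{"slide":[-226,-60,417],"roll":17,"grip":0.4},{"slide":[-226,-60,417],"roll":17,"grip":0.4},{"slide":[-226,-60,417],"roll":17,"grip":0.4},{"slide":[-226,-60,417],"roll":17,"grip":0.4},{"slide":[-226,-60,417],"roll":17,"grip":0.4},{"slide":[-226,-60,417],"roll":17,"grip":0.4}]'
cat > snap.py <<'E'
import sys,cv2
from bench import snapshot
# snap.py out cam x0 y0 w h s
def go(o,n,x0,y0,w,h,s):
    im=snapshot(n)[:,:,::-1];cv2.imwrite(f"pics/{o}_full.png",im);im=im[y0:y0+h,x0:x0+w]
    im=cv2.resize(im,None,fx=s,fy=s,interpolation=cv2.INTER_CUBIC)
    for i in range(0,w,10):
        cv2.line(im,(i*s,0),(i*s,6),(0,0,255),1)
        if i%20==0: cv2.putText(im,str(x0+i),(i*s,18),0,.35,(0,0,255),1)
    for i in range(0,h,10):
        cv2.line(im,(0,i*s),(6,i*s),(0,0,255),1)
        if i%20==0: cv2.putText(im,str(y0+i),(8,i*s+4),0,.35,(0,0,255),1)
    cv2.imwrite(f"pics/{o}.png",im)
a=sys.argv;go(a[1],a[2],*map(int,a[3:8]))
E
python3 d.py 0.5105 -0.1335 0.265 -84
python3 snap.py s1 side 270 90 100 100 6;python3 snap.py t1 top 270 150 100 75 8
```

```text
time: 1.52
tool_pos: [0.5102, -0.1347, 0.2653]
ee_rot: [-1.571, -0.0, -1.465]
wrist_force: [-0.1, -0.0, -0.2]
width: 0.0566
t 1.5167 tcp [ 0.5102 -0.1347  0.2653] yawx -83.91 rot [-1.5714 -0.0003 -1.4645] w 0.0566 F [-0.0973 -0.0071 -0.2358]
slide [-1.1  0.3  0.4] roll 0.1
```

View pics/s1.png

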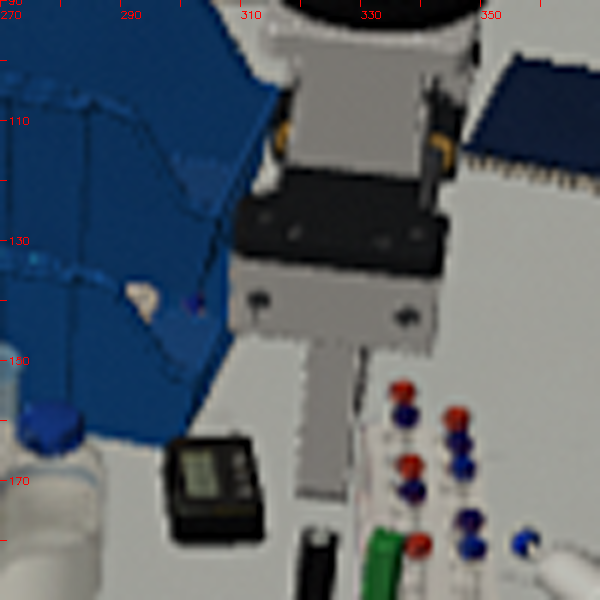

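View pics/t1.png

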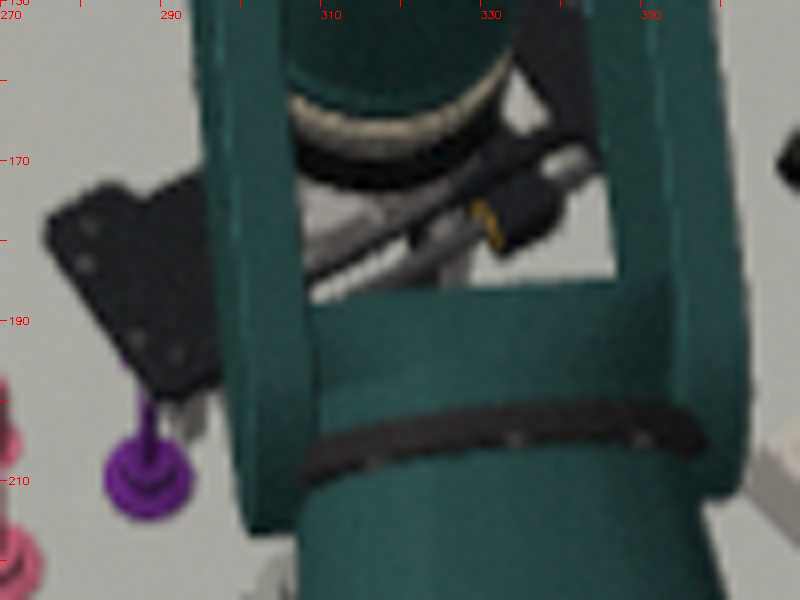

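Run:
```python
from h import *
for d in(.0283,.0408):
    a=np.radians(-83.9);p=np.array([.5102-d*np.cos(a),-.1347-d*np.sin(a),.2653]);print(d,proj("side",p))
u0=proj("side",[.51,-.133,.21])
for dx in np.eye(3)*.01: print(proj("side",[.51,-.133,.21]+dx)-u0)
print("gauge pred",proj("side",[.5095,-.132,.2275]))
```

```text
0.0283 [323.6535 171.5802]
0.0408 [323.0409 174.8583]
[-4.1885 -0.8009]
[-0.9222  2.4971]
[ 0.3497 -3.4397]
gauge pred [323.6714 178.6265]
```

```bash
python3 -m creep '[{"slide":[-1,35,0.5],"roll":0,"grip":0.4},{"slide":[-1,60,0.5],"roll":0,"grip":0.4},{"slide":[-1,73,0.5],"roll":0,"grip":0.4},{"slide":[-1,73,0.5],"roll":0,"grip":0.4},{"slide":[-1,73,0.5],"roll":0,"grip":0.7},{"slide":[-1,73,0.5],"roll":0,"grip":0.7},{"slide":[-1,73,0.5],"roll":0,"grip":0.7}]'
python3 snap.py s2 side 270 140 100 100 6
```

```text
time: 2.2
tool_pos: [0.5121, -0.1332, 0.1946]
ee_rot: [-1.568, -0.002, -1.463]
wrist_force: [-0.2, 0.2, 0.1]
width: 0.0395
```

View pics/s2.png

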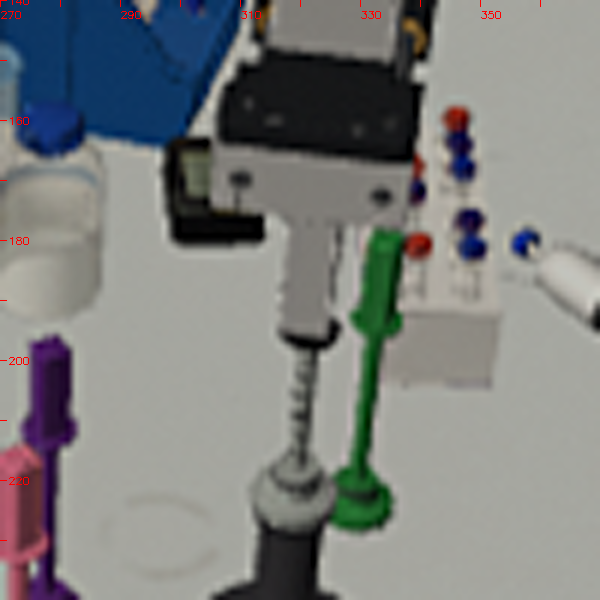

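Fingers straddle the black grip, centred at u≈321, tips just above the guard at (321,194). Closing.

```bash
python3 -m creep '[{"slide":[0,0,0],"roll":0,"grip":1},{"slide":[0,0,0],"roll":0,"grip":1},{"slide":[0,0,0],"roll":0,"grip":1},{"slide":[0,0,0],"roll":0,"grip":1},{"slide":[0,0,0],"roll":0,"grip":1},{"slide":[0,0,0],"roll":0,"grip":1}]'
python3 snap.py s3 side 270 140 100 100 6
```

```text
time: 2.75
tool_pos: [0.5115, -0.1325, 0.1929]
ee_rot: [-1.57, -0.0, -1.463]
wrist_force: [-0.3, 0.3, 1.9]
width: 0.0139
```

View pics/s3.png

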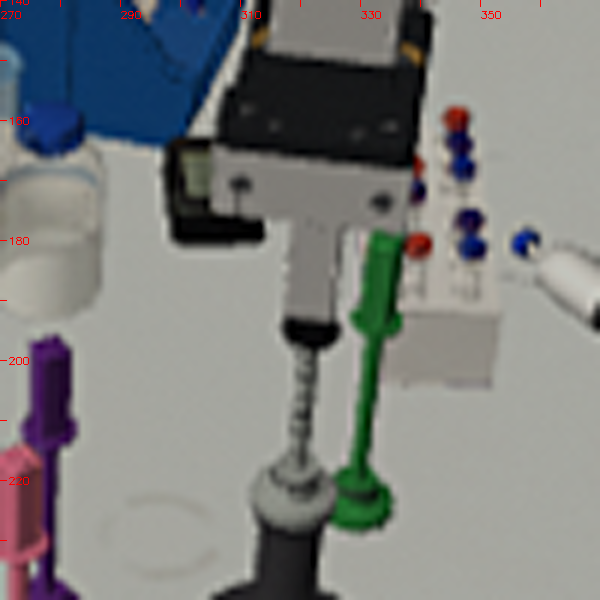

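```bash
python3 -m creep '[{"slide":[0,-15,0],"roll":0,"grip":1},{"slide":[0,-40,0],"roll":0,"grip":1},{"slide":[0,-60,0],"roll":0,"grip":1},{"slide":[0,-60,0],"roll":0,"grip":1},{"slide":[0,-60,0],"roll":0,"grip":1}]'
python3 d.py 0.4606 0.1607 0.253 -83.9
python3 snap.py s4 side 270 110 100 100 6
```

```text
time: 3.22
tool_pos: [0.5117, -0.1327, 0.2528]
ee_rot: [-1.569, -0.001, -1.463]
wrist_force: [-0.3, -0.5, -2.5]
width: 0.0141
t 3.2167 tcp [ 0.5117 -0.1327  0.2528] yawx -83.81 rot [-1.5694 -0.0009 -1.4627] w 0.0141 F [-0.2816 -0.5158 -2.5358]
slide [-297.2   -0.5  -19.1] roll 0.1
```

View pics/s4.png

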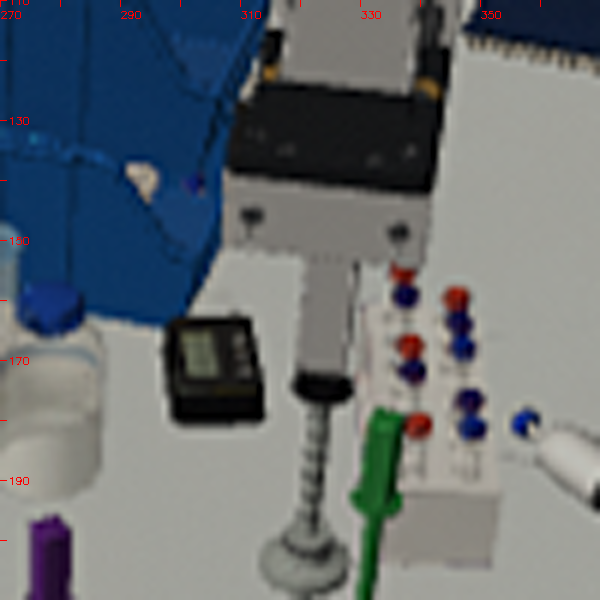

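```bash
python3 -m creep '[{"slide":[-30,0,-2],"roll":0,"grip":1},{"slide":[-70,0,-5],"roll":0,"grip":1},{"slide":[-110,0,-8],"roll":0,"grip":1},{"slide":[-150,0,-11],"roll":0,"grip":1},{"slide":[-190,0,-13],"roll":0,"grip":1},{"slide":[-230,0,-15],"roll":0,"grip":1},{"slide":[-265,0,-17],"roll":0,"grip":1},{"slide":[-290,0,-18.5],"roll":0,"grip":1},{"slide":[-297,0,-19],"roll":0,"grip":1},{"slide":[-297,0,-19],"roll":0,"grip":1},{"slide":[-297,0,-19],"roll":0,"grip":1},{"slide":[-297,0,-19],"roll":0,"grip":1}]'
python3 d.py 0.4606 0.1607 0.253 -83.9
python3 snap.py s5 side 265 250 100 90 6;python3 snap.py t5 top 180 220 100 75 8;python3 d.py 0.4606 0.1607 0.253 -83.9
```

```text
time: 4.27
tool_pos: [0.4604, 0.1594, 0.2514]
ee_rot: [-1.572, -0.001, -1.464]
wrist_force: [-1.3, -0.0, -2.3]
width: 0.0138
t 4.2667 tcp [0.4604 0.1594 0.2514] yawx -83.90 rot [-1.5724 -0.0011 -1.4643] w 0.0138 F [-1.2848 -0.027  -2.3378]
slide [-1.3 -1.6  0.4] roll 0.0
t 4.3667 tcp [0.4606 0.1593 0.252 ] yawx -83.94 rot [-1.5714 -0.0006 -1.465 ] w 0.014 F [-0.3424 -1.2123 -2.4646]
slide [-1.4 -1.   0.1] roll -0.0
```

View pics/s5.png

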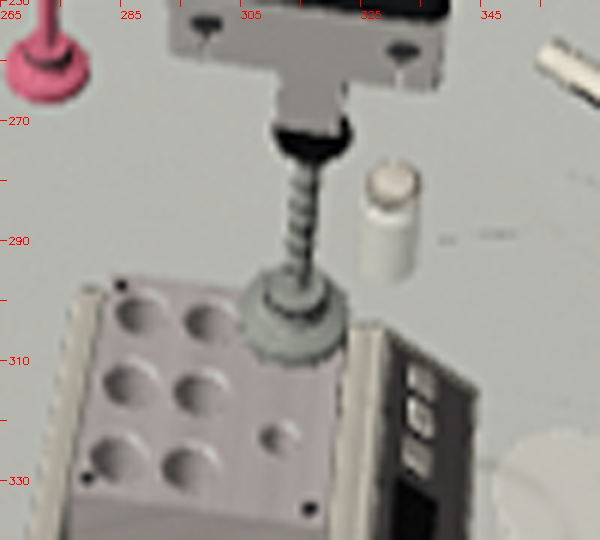

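View pics/t5.png

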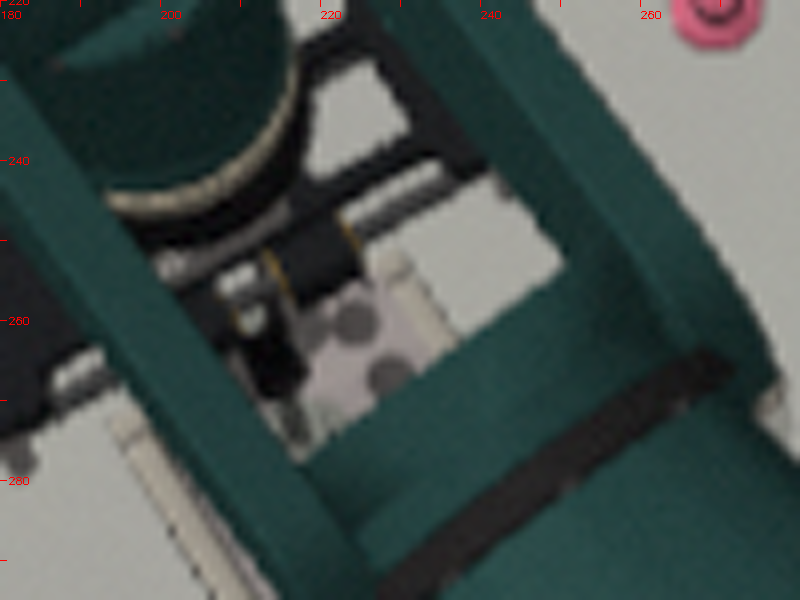

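```bash
cat > disc.py <<'E'
# disc.py L R B (crop px) x0 y0 s zfoot : fit disc centre xy in side view
import sys
from h import *
from scipy.optimize import least_squares
L,R,B,x0,y0,s,z=map(float,sys.argv[1:8])
t=np.linspace(0,2*np.pi,181)
def ext(c):
    P=np.array([proj("side",[c[0]+.018*np.cos(a),c[1]+.018*np.sin(a),zz]) for zz in(z,z+.007) for a in t])
    return P[:,0].min(),P[:,0].max(),P[:,1].max()
m=[(L+.5)/s-.5+x0,(R+.5)/s-.5+x0,(B+.5)/s-.5+y0]
r=least_squares(lambda c:np.array(ext(c))-m,[.46,.16],x_scale=.01,diff_step=1e-4)
print("disc centre",r.x,"resid px",r.fun)
E
python3 disc.py 238 348 365 265 250 6 .149
# same at stand rest (c1): disc edges
python3 disc.py 342 427 384 255 165 6 .090
# s3
python3 disc.py 251 336 533 270 140 6 .090
```

```text
disc centre [0.4601 0.1593] resid px [-0.3743  0.3723 -0.0146]
disc centre [ 0.5103 -0.1286] resid px [-0.2502  0.2492 -0.009 ]
disc centre [ 0.5109 -0.1291] resid px [-0.2468  0.2459 -0.0089]
```

Run:
```python
import cv2,numpy as np
f=lambda im,s:cv2.resize(im,None,fx=s,fy=s,interpolation=cv2.INTER_CUBIC)
b=cv2.imread("pics/s5_full.png")[314:332,301:323]
b=np.clip((b.astype(float)-60)*1.7,0,255).astype(np.uint8)
a=cv2.imread("pics/side0.png")[314:332,301:323]
a=np.clip((a.astype(float)-60)*1.7,0,255).astype(np.uint8)
cv2.imwrite("pics/pk.png",np.hstack([f(a,18),f(b,18)]))
```

```text
(no output)
```

View pics/pk.png

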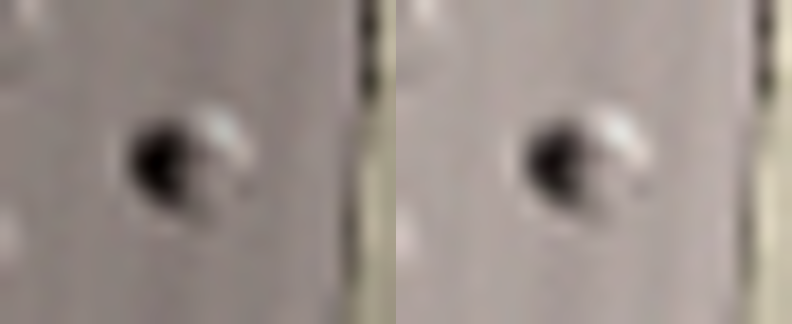

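```bash
python3 -m creep '[{"slide":[-1.8,12,0.2],"roll":0,"grip":1},{"slide":[-1.8,25,0.2],"roll":0,"grip":1},{"slide":[-1.8,34,0.2],"roll":0,"grip":1},{"slide":[-1.8,34,0.2],"roll":0,"grip":1},{"slide":[-1.8,34,0.2],"roll":0,"grip":1}]'
python3 snap.py s6 side 265 270 100 90 6;python3 d.py 0.4606 0.1612 0.217 -83.9
```

```text
time: 4.78
tool_pos: [0.4599, 0.162, 0.2174]
ee_rot: [-1.573, -0.0, -1.463]
wrist_force: [-1.0, -0.1, -1.4]
width: 0.0133
t 4.8333 tcp [0.4604 0.1622 0.2183] yawx -83.84 rot [-1.571  -0.0001 -1.4633] w 0.0139 F [-0.5819  0.1084 -1.4078]
slide [1.  1.3 0.1] roll 0.1
```

View pics/s6.png

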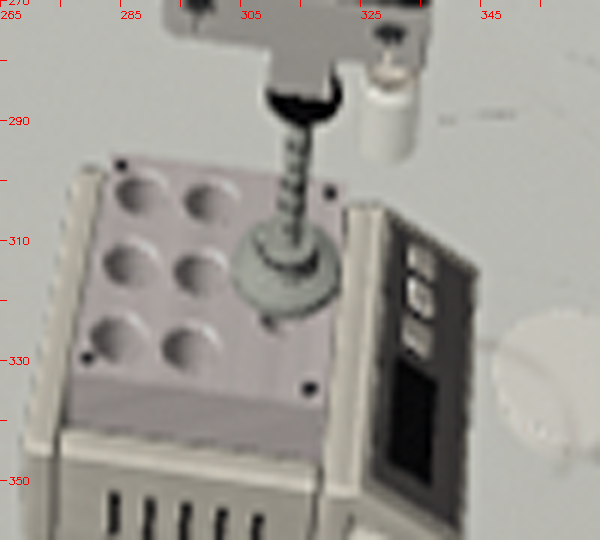

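```bash
python3 disc.py 229 341 318 265 270 6 .115;python3 disc.py 227.5 342.5 320 265 270 6 .115
python3 - <<'E'
from h import *
for uv in [(311.05,322.5),(311.25,322.75),(310.9,322.3)]: print(pl("side",uv,.09))
# screws, refined
c2=lambda x,y:(260+(x+.5)/6-.5,285+(y+.5)/6-.5)
S=np.array([pl("side",c2(*q),.09) for q in((151,75),(117,267),(360,102),(339,298))]);c=S.mean(0)
yx=(S[0]+S[1]-S[2]-S[3]);yaw=np.arctan2(yx[1],yx[0]);print(c,np.degrees(yaw))
print(c+[-.024*np.cos(yaw)-.014*np.sin(yaw),-.024*np.sin(yaw)+.014*np.cos(yaw)])
E
```

```text
disc centre [0.4597 0.1625] resid px [ 0.011  -0.011   0.0004]
disc centre [0.4595 0.1633] resid px [ 0.2553 -0.254   0.0095]
[0.4598 0.1627]
[0.4593 0.1631]
[0.4602 0.1623]
[0.4857 0.1516] 7.922502854596709
[0.46   0.1622]
```

```bash
python3 -m creep '[{"slide":[0,2,0],"roll":0,"grip":1},{"slide":[0,4,0],"roll":0,"grip":1},{"slide":[0,6,0],"roll":0,"grip":1},{"slide":[0,7,0],"roll":0,"grip":1},{"slide":[0,7,0],"roll":0,"grip":1}]'
```

```text
time: 5.25
tool_pos: [0.4602, 0.1625, 0.2112]
ee_rot: [-1.571, -0.0, -1.463]
wrist_force: [0.5, -0.2, -1.8]
width: 0.0137
```

```bash
python3 -m creep '[{"slide":[0,1,0],"roll":0,"grip":1},{"slide":[0,2,0],"roll":0,"grip":1},{"slide":[0,3,0],"roll":0,"grip":1},{"slide":[0,3,0],"roll":0,"grip":1}]'
```

```text
time: 5.58
tool_pos: [0.4603, 0.1625, 0.2082]
ee_rot: [-1.571, -0.0, -1.463]
wrist_force: [-0.1, -0.3, -1.4]
width: 0.0137
```

```bash
python3 -m creep '[{"slide":[0,1,0],"roll":0,"grip":1},{"slide":[0,2,0],"roll":0,"grip":1},{"slide":[0,3,0],"roll":0,"grip":1},{"slide":[0,4,0],"roll":0,"grip":1},{"slide":[0,4,0],"roll":0,"grip":1}]'
python3 snap.py s7 side 265 270 100 90 6
```

```text
time: 6.0
tool_pos: [0.4602, 0.1624, 0.2041]
ee_rot: [-1.571, -0.0, -1.463]
wrist_force: [0.8, 0.4, -1.6]
width: 0.0138
```

View pics/s7.png

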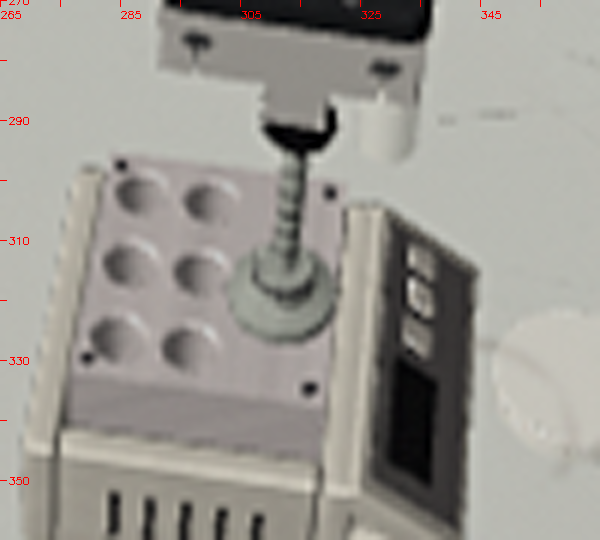

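The tip is inside the pocket (no contact force, side force ≈0) and the foot is about 11 mm above the block. I'll go on down to land the foot.

```bash
python3 -m creep '[{"slide":[0,3,0],"roll":0,"grip":1},{"slide":[0,6,0],"roll":0,"grip":1},{"slide":[0,8,0],"roll":0,"grip":1},{"slide":[0,8,0],"roll":0,"grip":1}]'
python3 -m creep '[{"slide":[0,1,0],"roll":0,"grip":1},{"slide":[0,2,0],"roll":0,"grip":1},{"slide":[0,3,0],"roll":0,"grip":1},{"slide":[0,3,0],"roll":0,"grip":1}]'
```

```text
time: 6.38
tool_pos: [0.46, 0.1624, 0.1956]
ee_rot: [-1.572, -0.0, -1.463]
wrist_force: [0.9, 0.4, -2.0]
width: 0.0138
time: 6.72
tool_pos: [0.4603, 0.1624, 0.1933]
ee_rot: [-1.571, -0.0, -1.463]
wrist_force: [-0.1, -0.4, -1.0]
width: 0.0139
```

```bash
python3 -m creep '[{"slide":[0,1,0],"roll":0,"grip":1},{"slide":[0,2,0],"roll":0,"grip":1},{"slide":[0,3,0],"roll":0,"grip":1},{"slide":[0,3,0],"roll":0,"grip":1}]'
python3 snap.py s8 side 265 270 100 90 6
```

```text
time: 7.05
tool_pos: [0.4606, 0.1625, 0.1913]
ee_rot: [-1.57, 0.0, -1.463]
wrist_force: [-1.2, 0.1, 3.9]
width: 0.0136
```

View pics/s8.png

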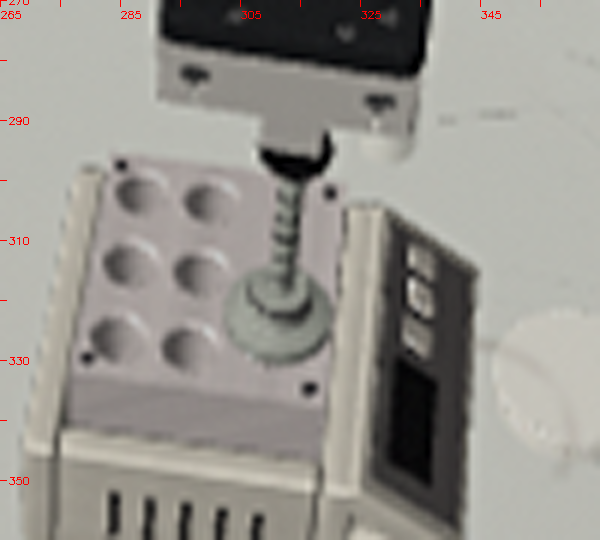

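Foot landed: Fz jumped to about +4 N and the foot sits flat on the block. Pressing the rod on.

```bash
python3 -m creep '[{"slide":[0,2,0],"roll":0,"grip":1},{"slide":[0,4,0],"roll":0,"grip":1},{"slide":[0,6,0],"roll":0,"grip":1},{"slide":[0,8,0],"roll":0,"grip":1},{"slide":[0,9,0],"roll":0,"grip":1},{"slide":[0,9,0],"roll":0,"grip":1}]'
```

```text
time: 7.6
tool_pos: [0.4605, 0.1625, 0.181]
ee_rot: [-1.571, 0.0, -1.463]
wrist_force: [0.0, 0.6, 0.8]
width: 0.0141
```

```bash
python3 -m creep '[{"slide":[0,1,0],"roll":0,"grip":1},{"slide":[0,2,0],"roll":0,"grip":1},{"slide":[0,3,0],"roll":0,"grip":1}]'
```

```text
time: 7.85
tool_pos: [0.4605, 0.1625, 0.1785]
ee_rot: [-1.57, 0.0, -1.463]
wrist_force: [-1.2, -0.2, 3.7]
width: 0.014
```

```bash
python3 -m creep '[{"slide":[0,1,0],"roll":0,"grip":1},{"slide":[0,2,0],"roll":0,"grip":1},{"slide":[0,3,0],"roll":0,"grip":1}]'
```

```text
time: 8.1
tool_pos: [0.4605, 0.1625, 0.1755]
ee_rot: [-1.57, 0.0, -1.463]
wrist_force: [-0.2, 0.3, 3.4]
width: 0.0136
```

```bash
python3 -m creep '[{"slide":[0,1,0],"roll":0,"grip":1},{"slide":[0,2,0],"roll":0,"grip":1},{"slide":[0,3,0],"roll":0,"grip":1}]'
```

```text
time: 8.35
tool_pos: [0.4605, 0.1625, 0.1724]
ee_rot: [-1.57, 0.0, -1.463]
wrist_force: [-0.1, 0.3, 2.1]
width: 0.0136
```

```bash
python3 -m creep '[{"slide":[0,1,0],"roll":0,"grip":1},{"slide":[0,2,0],"roll":0,"grip":1},{"slide":[0,3,0],"roll":0,"grip":1}]'
```

```text
time: 8.6
tool_pos: [0.4604, 0.1625, 0.1694]
ee_rot: [-1.571, -0.0, -1.463]
wrist_force: [-0.3, 0.5, 2.6]
width: 0.014
```

```bash
python3 -m creep '[{"slide":[0,1,0],"roll":0,"grip":1},{"slide":[0,2,0],"roll":0,"grip":1},{"slide":[0,3,0],"roll":0,"grip":1}]'
```

```text
time: 8.85
tool_pos: [0.4604, 0.1625, 0.1664]
ee_rot: [-1.571, 0.0, -1.463]
wrist_force: [0.6, -0.5, 3.4]
width: 0.0141
```

```bash
python3 -m creep '[{"slide":[0,1,0],"roll":0,"grip":1},{"slide":[0,2,0],"roll":0,"grip":1},{"slide":[0,3,0],"roll":0,"grip":1}]'
```

```text
time: 9.1
tool_pos: [0.4604, 0.1625, 0.1634]
ee_rot: [-1.571, -0.0, -1.463]
wrist_force: [0.3, 0.3, 3.9]
width: 0.0131
```

```bash
python3 -m creep '[{"slide":[0,1,0],"roll":0,"grip":1},{"slide":[0,2,0],"roll":0,"grip":1},{"slide":[0,3,0],"roll":0,"grip":1}]'
```

```text
time: 9.35
tool_pos: [0.4604, 0.1625, 0.1604]
ee_rot: [-1.571, -0.0, -1.463]
wrist_force: [-0.2, 1.3, 3.6]
width: 0.0137
```

```bash
python3 -m creep '[{"slide":[0,1,0],"roll":0,"grip":1},{"slide":[0,2,0],"roll":0,"grip":1},{"slide":[0,3,0],"roll":0,"grip":1}]'
```

```text
time: 9.6
tool_pos: [0.4604, 0.1625, 0.1574]
ee_rot: [-1.571, 0.0, -1.463]
wrist_force: [0.8, 1.0, 2.8]
width: 0.0139
```

```bash
python3 -m creep '[{"slide":[0,1,0],"roll":0,"grip":1},{"slide":[0,2,0],"roll":0,"grip":1},{"slide":[0,3,0],"roll":0,"grip":1}]'
```

```text
time: 9.85
tool_pos: [0.4604, 0.1625, 0.1544]
ee_rot: [-1.571, -0.0, -1.463]
wrist_force: [1.0, 1.0, 2.9]
width: 0.0138
```

```bash
python3 -m creep '[{"slide":[0,1,0],"roll":0,"grip":1},{"slide":[0,2,0],"roll":0,"grip":1},{"slide":[0,3,0],"roll":0,"grip":1}]'
```

```text
time: 10.1
tool_pos: [0.4606, 0.1625, 0.1531]
ee_rot: [-1.57, 0.0, -1.463]
wrist_force: [-3.0, 0.5, 12.9]
width: 0.0139
```

```bash
python3 -m creep '[{"slide":[0,0,0],"roll":0,"grip":1},{"slide":[0,0,0],"roll":0,"grip":1}]'
python3 snap.py s9 side 265 270 100 90 6
```

```text
time: 10.27
tool_pos: [0.4605, 0.1625, 0.1531]
ee_rot: [-1.569, 0.0, -1.463]
wrist_force: [-1.6, 0.9, 8.2]
width: 0.0135
```

View pics/s9.png

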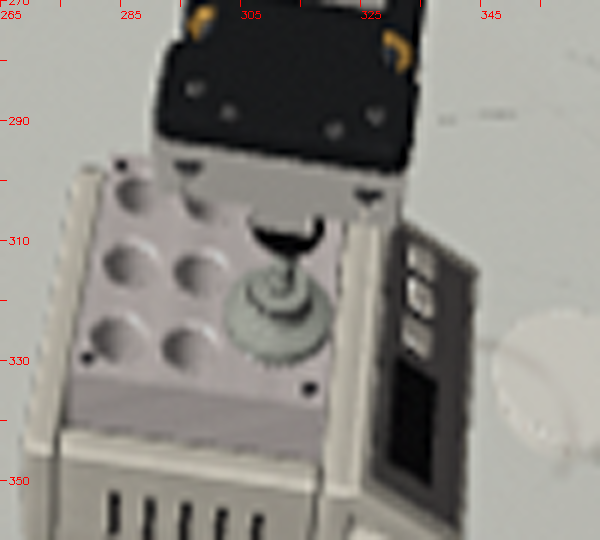

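The rod has bottomed: it stalled at TCP z=0.153 while about 2 mm more was commanded, with 8–13 N. The foot is still flat over the pocket. Lifting straight out.

```bash
python3 -m creep '[{"slide":[0,-2,0],"roll":0,"grip":1},{"slide":[0,-5,0],"roll":0,"grip":1},{"slide":[0,-10,0],"roll":0,"grip":1},{"slide":[0,-18,0],"roll":0,"grip":1},{"slide":[0,-28,0],"roll":0,"grip":1},{"slide":[0,-40,0],"roll":0,"grip":1},{"slide":[0,-52,0],"roll":0,"grip":1},{"slide":[0,-64,0],"roll":0,"grip":1},{"slide":[0,-74,0],"roll":0,"grip":1},{"slide":[0,-80,0],"roll":0,"grip":1},{"slide":[0,-80,0],"roll":0,"grip":1},{"slide":[0,-80,0],"roll":0,"grip":1}]'
python3 d.py 0.5115 -0.1325 0.232 -83.9
python3 snap.py s10 side 250 230 100 90 6
```

```text
time: 11.32
tool_pos: [0.4605, 0.1625, 0.2318]
ee_rot: [-1.57, 0.0, -1.463]
wrist_force: [0.2, 0.1, -1.4]
width: 0.0136
t 11.3167 tcp [0.4605 0.1625 0.2318] yawx -83.81 rot [-1.5701  0.     -1.4627] w 0.0136 F [ 0.169   0.0843 -1.426 ]
slide [298.8  -0.2  18.9] roll 0.1
```

View pics/s10.png

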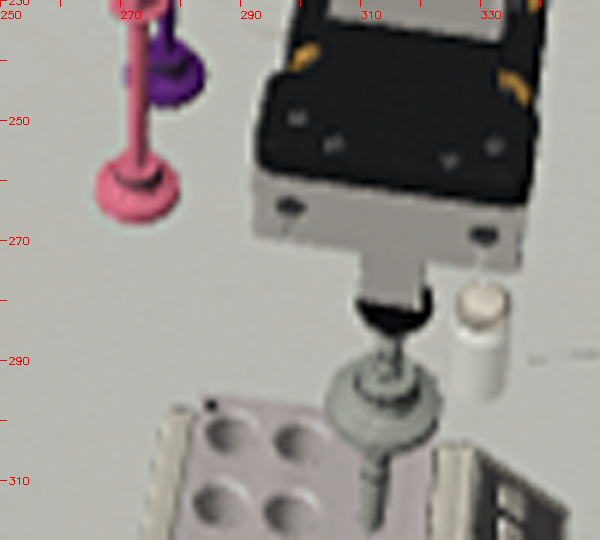

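```bash
python3 -c "
from h import *
print(proj('side',[.4602,.1627,.1093]))"
python3 -m creep '[{"slide":[30,0,2],"roll":0,"grip":1},{"slide":[65,0,4],"roll":0,"grip":1},{"slide":[100,0,6],"roll":0,"grip":1},{"slide":[140,0,9],"roll":0,"grip":1},{"slide":[180,0,11],"roll":0,"grip":1},{"slide":[215,0,14],"roll":0,"grip":1},{"slide":[250,0,16],"roll":0,"grip":1},{"slide":[278,0,17.5],"roll":0,"grip":1},{"slide":[295,0,18.7],"roll":0,"grip":1},{"slide":[299,0,19],"roll":0,"grip":1},{"slide":[299,0,19],"roll":0,"grip":1},{"slide":[299,0,19],"roll":0,"grip":1},{"slide":[299,0,19],"roll":0,"grip":1}]'
python3 d.py 0.5115 -0.1325 0.232 -83.9
python3 snap.py s11 side 270 150 100 90 6;python3 d.py 0.5115 -0.1325 0.232 -83.9
```

```text
[311.4824 316.6176]
time: 12.45
tool_pos: [0.5113, -0.1313, 0.2313]
ee_rot: [-1.571, 0.001, -1.461]
wrist_force: [0.5, 0.7, -1.7]
width: 0.0142
t 12.45 tcp [ 0.5113 -0.1313  0.2313] yawx -83.72 rot [-1.5712  0.0008 -1.4611] w 0.0142 F [ 0.4771  0.746  -1.6682]
slide [ 1.2 -0.7  0.1] roll 0.2
t 12.5 tcp [ 0.5114 -0.1313  0.2315] yawx -83.69 rot [-1.5708  0.0004 -1.4607] w 0.014 F [-0.1571  0.4385 -1.5831]
slide [ 1.2 -0.5 -0. ] roll 0.2
```

View pics/s11.png

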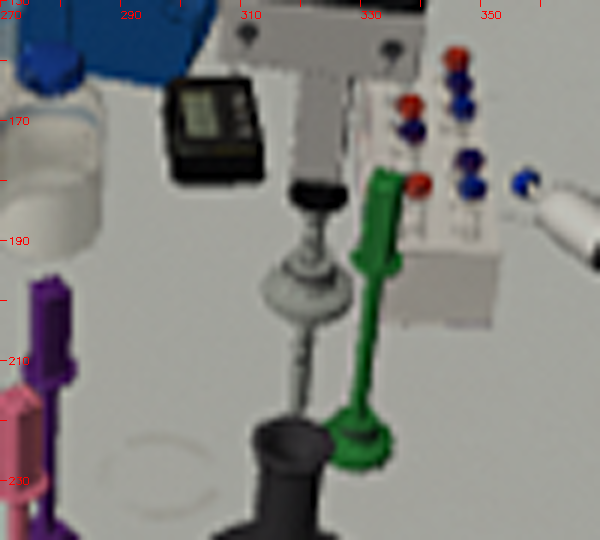

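```bash
python3 -m creep '[{"slide":[1.2,4,0],"roll":0,"grip":1},{"slide":[1.2,10,0],"roll":0,"grip":1},{"slide":[1.2,17,0],"roll":0,"grip":1},{"slide":[1.2,24,0],"roll":0,"grip":1},{"slide":[1.2,30,0],"roll":0,"grip":1},{"slide":[1.2,33,0],"roll":0,"grip":1},{"slide":[1.2,33,0],"roll":0,"grip":1}]'
python3 snap.py s12 side 270 150 100 90 6
```

```text
time: 13.08
tool_pos: [0.511, -0.1337, 0.1969]
ee_rot: [-1.573, 0.001, -1.463]
wrist_force: [-0.1, -0.2, -1.7]
width: 0.0141
```

View pics/s12.png

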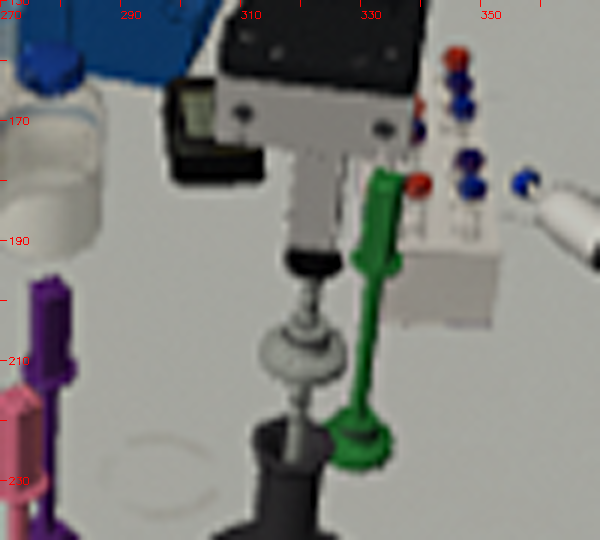

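Rod has entered the flared mouth (around (319.5,224)), with no contact force.

```bash
python3 -m creep '[{"slide":[0,3,0],"roll":0,"grip":1},{"slide":[0,6,0],"roll":0,"grip":1},{"slide":[0,9,0],"roll":0,"grip":1},{"slide":[0,12,0],"roll":0,"grip":1},{"slide":[0,12,0],"roll":0,"grip":1}]'
python3 d.py 0.5115 -0.1325 0.156 -83.9
```

```text
time: 13.55
tool_pos: [0.5113, -0.1338, 0.1856]
ee_rot: [-1.572, 0.001, -1.463]
wrist_force: [-0.3, -0.5, -1.6]
width: 0.0136
t 13.55 tcp [ 0.5113 -0.1338  0.1856] yawx -83.81 rot [-1.572   0.0005 -1.4627] w 0.0136 F [-0.291  -0.545  -1.5824]
slide [-1.2 29.6  0.4] roll 0.1
```

```bash
python3 -m creep '[{"slide":[-0.8,3,0.2],"roll":0,"grip":1},{"slide":[-0.8,6,0.2],"roll":0,"grip":1},{"slide":[-0.8,9,0.2],"roll":0,"grip":1},{"slide":[-0.8,12,0.2],"roll":0,"grip":1},{"slide":[-0.8,15,0.2],"roll":0,"grip":1},{"slide":[-0.8,17,0.2],"roll":0,"grip":1},{"slide":[-0.8,17,0.2],"roll":0,"grip":1}]'
```

```text
time: 14.13
tool_pos: [0.5114, -0.133, 0.1687]
ee_rot: [-1.572, 0.0, -1.463]
wrist_force: [1.0, 0.4, -1.8]
width: 0.0139
```

```bash
python3 -m creep '[{"slide":[0,3,0],"roll":0,"grip":1},{"slide":[0,6,0],"roll":0,"grip":1},{"slide":[0,9,0],"roll":0,"grip":1},{"slide":[0,12,0],"roll":0,"grip":1},{"slide":[0,12.5,0],"roll":0,"grip":1},{"slide":[0,12.5,0],"roll":0,"grip":1}]'
python3 snap.py s13 side 270 150 100 90 6;python3 d.py 0.5115 -0.1325 0.1531 -83.9
```

```text
time: 14.63
tool_pos: [0.5115, -0.133, 0.1565]
ee_rot: [-1.572, 0.0, -1.463]
wrist_force: [0.0, -0.4, -2.2]
width: 0.0139
t 14.6833 tcp [ 0.5117 -0.1331  0.1568] yawx -83.81 rot [-1.5711  0.0001 -1.4627] w 0.0135 F [-0.1827 -0.3717 -1.3418]
slide [-0.6  3.7 -0.1] roll 0.1
```

View pics/s13.png

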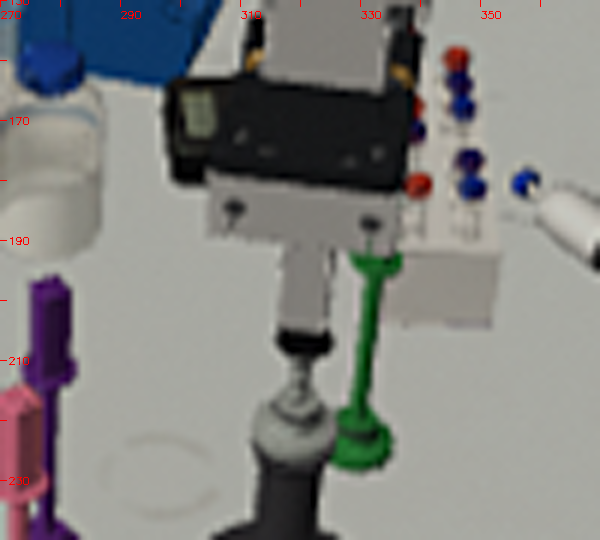

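Foot is about 3–4 mm above the rim. I'll go down in small steps and watch the force.

```bash
python3 -m creep '[{"slide":[0,1,0],"roll":0,"grip":1},{"slide":[0,2,0],"roll":0,"grip":1},{"slide":[0,2.5,0],"roll":0,"grip":1},{"slide":[0,2.5,0],"roll":0,"grip":1}]'
```

```text
time: 15.02
tool_pos: [0.5117, -0.1331, 0.1544]
ee_rot: [-1.571, -0.0, -1.463]
wrist_force: [0.4, 0.4, -1.7]
width: 0.0136
```

```bash
python3 -m creep '[{"slide":[0,0.3,0],"roll":0,"grip":1},{"slide":[0,0.3,0],"roll":0,"grip":1},{"slide":[0,0.3,0],"roll":0,"grip":1}]'
python3 -m creep '[{"slide":[0,0.3,0],"roll":0,"grip":1},{"slide":[0,0.3,0],"roll":0,"grip":1},{"slide":[0,0.3,0],"roll":0,"grip":1}]'
```

```text
time: 15.27
tool_pos: [0.5118, -0.1331, 0.1542]
ee_rot: [-1.571, -0.0, -1.463]
wrist_force: [0.1, 0.3, -0.2]
width: 0.0135
time: 15.52
tool_pos: [0.5117, -0.1331, 0.1539]
ee_rot: [-1.571, -0.0, -1.463]
wrist_force: [-0.9, 0.2, -1.2]
width: 0.0137
```

```bash
python3 -m creep '[{"slide":[0,0,0],"roll":0,"grip":0.8},{"slide":[0,0,0],"roll":0,"grip":0.7},{"slide":[0,0,0],"roll":0,"grip":0.6},{"slide":[0,0,0],"roll":0,"grip":0.5},{"slide":[0,0,0],"roll":0,"grip":0.5},{"slide":[0,0,0],"roll":0,"grip":0.5}]'
python3 snap.py s14 side 270 150 100 90 6
```

```text
time: 16.02
tool_pos: [0.5118, -0.1332, 0.154]
ee_rot: [-1.571, -0.0, -1.463]
wrist_force: [0.2, 0.9, -0.4]
width: 0.046
```

View pics/s14.png

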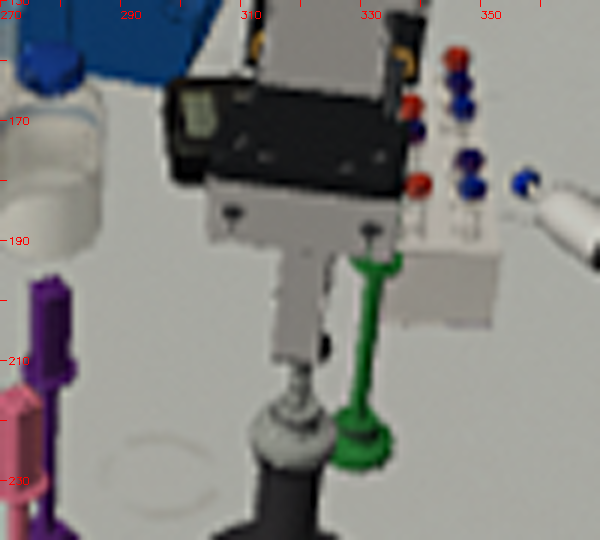

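Fingers are open and the gauge stands. I'll lift straight up, then back away so both cameras have a clear view.

```bash
python3 -m creep '[{"slide":[0,-10,0],"roll":0,"grip":0.5},{"slide":[0,-30,0],"roll":0,"grip":0.5},{"slide":[0,-60,0],"roll":0,"grip":0.5},{"slide":[0,-95,0],"roll":0,"grip":0.5},{"slide":[0,-120,0],"roll":0,"grip":0.5},{"slide":[20,-120,-20],"roll":0,"grip":0.5},{"slide":[50,-120,-50],"roll":0,"grip":0.5},{"slide":[80,-120,-80],"roll":0,"grip":0.5},{"slide":[110,-120,-110],"roll":0,"grip":0.5},{"slide":[140,-120,-140],"roll":0,"grip":0.5},{"slide":[170,-120,-170],"roll":0,"grip":0.5},{"slide":[190,-120,-190],"roll":0,"grip":0.5},{"slide":[200,-120,-200],"roll":0,"grip":0.5},{"slide":[200,-120,-200],"roll":0,"grip":0.5}]'
python3 snap.py s15 side 255 165 100 100 6; python3 snap.py t15 top 255 185 100 70 8
```

```text
time: 17.23
tool_pos: [0.3324, -0.3558, 0.2745]
ee_rot: [-1.571, -0.001, -1.468]
wrist_force: [-0.5, 1.2, 0.7]
width: 0.0474
```

View pics/s15.png

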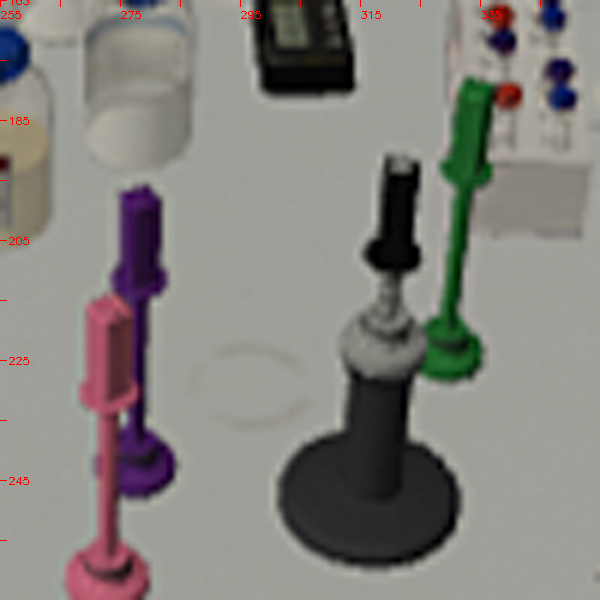

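View pics/t15.png

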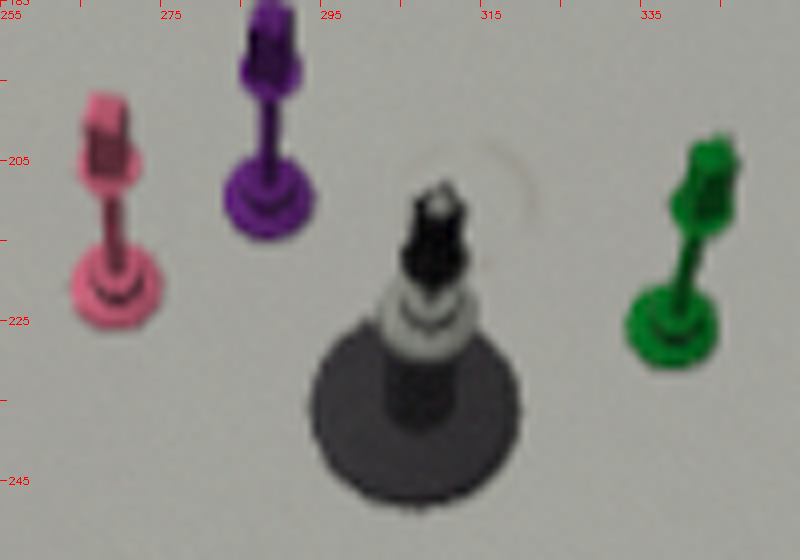

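View pics/s15_full.png

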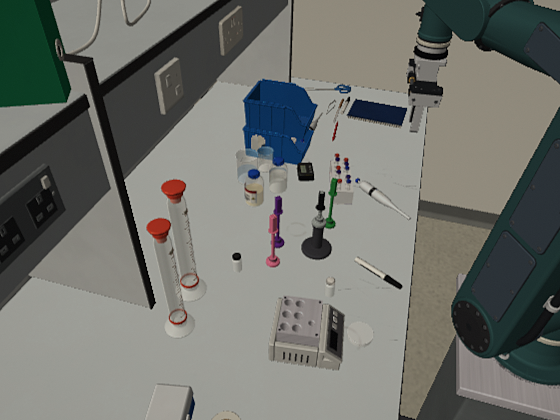

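Run:
```python
from h import *
c1=lambda x,y:(255+(x+.5)/6-.5,165+(y+.5)/6-.5)
c3=lambda x,y:(255+(x+.5)/8-.5,185+(y+.5)/8-.5)
a=tri(c1(408,88),c3(442,152))[0];b=tri(c1(400,164),c3(439,203))[0];print(a,b,a-b)
import cv2
x=cv2.imread("pics/side0.png").astype(int);y=cv2.imread("pics/s15_full.png").astype(int)
d=(abs(x-y).max(2)>40).astype(np.uint8);n,l,s,c=cv2.connectedComponentsWithStats(d)
for q in s[1:]:
    if q[4]>3 and q[0]<400: print(q)
from bench import ticket
print(ticket.close_job())
```

```text
[ 0.5119 -0.134   0.2235] [ 0.5116 -0.1346  0.1854] [0.0003 0.0006 0.0381]
[319 178   8  16  98]
[316 192   3   5  10]
[315 193  12  18 102]
the job is handed in; nothing more can be done
None
```

I measured the thermometer pocket at about **59 mm deep**, and the gauge is back in its stand with its foot on the rim. The job was handed in at about 17 s of the 48 s allowed.

- **Measuring:** I took the black-gripped gauge from its stand by the square grip and set its foot flat on the block over the pocket. I then pressed the rod down until it stalled. It moved under about 2–4 N while sliding and reached 13 N at the bottom, settling to 8 N.
- **Putting it back:** I lifted the gauge out and lowered it into the stand. I let go just before any clear contact force, at most 1 mm above the rim, so the rod would not shift in the foot. The arm then backed away clear.

**Final checks:**
- **Position:** in the side picture the foot sits exactly where it was at the start, with the gauge upright.
- **Other objects:** comparing side pictures from before and after, only the gauge's grip and rod changed.
- **Reading:** the grip is 38 mm lower than at the start by camera. The arm's own readings gave about 39–40 mm. These agree within the 1–2 mm camera error, so I saw no sign that the rod shifted after touching bottom.

Two small disagreements came up along the way. Heights from the cameras read about 4 mm low against the stated 90 mm surfaces. The pocket's y position differed by about 1 mm between the camera view and the offset measured from the stand. I used the camera view, and the rod went in without touching the edge.

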